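Square up the row of sand cases with a straightedge

ROBOT

A 7-joint arm with a two-finger parallel gripper is mounted at the origin on a cart in front of the work surface, level with it; the furniture and walls round the work are solid. World frame = base frame: x ahead of the robot, y to its left, z up, the work surface at z = 0. Lengths are in m, angles in rad, forces in N, time in s.
With the tool pointing down it reaches from about 0.425 to 0.925 m from the base axis. Payload 6.8 kg.
Tool frame: the origin (TCP) lies at the very end of the fingers, on their centre line; the grasp point (between the pads) lies 19 mm behind it (r.tcp_to_grasp is the distance from the TCP to the grasp point, in m); z points along the fingers, y is the line along which they close (so a half turn about z gives the same grasp; the last joint's range is limited). The gripper opens to 85 mm and grips with 20 to 120 N. Pads are 22 mm wide; open, the fingers measure 114 mm over their backs; the gripper's body (76 mm by 85 mm) begins 54 mm behind the grasp point. The pads swing forward as they close: fully open they stand 13 mm farther back than shut.
Start: joints at [-1.294, 0.477, 0.022, 1.555, -0.011, 1.109, -0.083], TCP at [0.253, 0.626, 0.231] pointing down, gripper open.
Joint ranges: [-2.96, 2.96], [-0.34, 2.1], [-1.41, 1.46], [0.24, 2.44], [-1.37, 4.51], [0.17, 1.92], [-2.96, 2.96]. Speed limits (rad/s): [2.39, 2.39, 3.14, 3.14, 3.14, 3.14, 3.14].

INTERFACE

Orientations are given as a rotation vector (axis times angle).
In Python, from bench import r gives the robot as it stands.
- The arm moves only by the tool step_arm, never from a script. Its argument "moves" is a list of rows, each a list of 7 numbers: the shift along the tool's x, y, z in mm, then the turn, a rotation vector about the tool's x, y, z in rad, then the finger opening in mm, from 0 to 85.4. A call has 1 to 8 rows; each row is the pose to reach, as a shift and turn from the pose commanded when the call began, along the tool's axes at that moment; what a row does not reach only later rows make up. A row lasts 1/10 s, in which the tool goes at most 50 mm and 8.59 degrees, less where a joint would pass 70% of its speed; a pose out of reach is approached as far as the arm can. A call with a gripper value outside its range is refused whole. The fingers move at their own pace and stop on an object; "grip_force" is the grip in N (left out, the last holds). Time passes only in rows, so rows that repeat a pose let the fingers close. It gives the time, the measured TCP pose, the force, the opening and the grip force at its end, in the units of the state.
- r.get_obs(): the state, without advancing time (a new reading comes with each control period).
- r.grab_frame(name): name is "side" or "top"; returns a dict with "image" (480x640x3 uint8, red, green, blue), "depth" (480x640 float32, m along the optical axis (not along the pixel's ray), 0 where there is no reading), "mtx" (3x3 intrinsics, pixels), "rvec" (rotation vector, rad) and "tvec" (3), from world to camera coordinates, as OpenCV has them. Camera axes: x right, y down, z forward; pixel columns grow to the right and rows downward; lengths in m; the calibration is good to about 2 mm. A picture is of the moment at which its call begins.
- r.hand_in(): hands the job in; it is judged then, once.
The state is a dict: "clock": time; "joints": joint angles; "qvel": joint speeds; "tau": joint torques, N m; "tcp_pos": TCP position; "orientation": TCP orientation; "contact_force": force on the tool from outside, world axes, zero at the start; "moment": the same for the moment, N m; "grip_width": finger opening in m; "gripper_force": force on a finger pad.
Only numpy, scipy, OpenCV 4.12 (cv2) and the standard library are available. Lean on these libraries where they do the work, as an engineer would, in place of code of your own. Each camera call takes 0.05 s, during which the arm holds its last target. There are 200 camera calls.

TASK

Pick up the straightedge by its wooden grip and push the three clear sand cases back with its edge until they stand in one straight row, fully home and flush against the cushioned stop bar; at the end press the whole row squarely home with a push of about 10 newtons for a second, never over 14, for the cases are brittle. Then stand the straightedge on the table again, upright and clear of the cases. Do not touch the cases with the gripper and leave the other things alone.

Things in the scene. Friction and masses are not known exactly. Their poses are not given: they have to be found in the camera images.
- grip (a point): the point to hold the straightedge, in the middle of its upright wooden grip, 85 mm above the straightedge's foot. The grip is 24 mm (x) x 60 mm (y), from 34 to 112 mm above the foot. Axes as straightedge
- straightedge: straightedge, 0.3 kg, stands loose on the table: a straight aluminium blade 12 mm thick (x), 280 mm long (y) and 34 mm high (6 more than the cases), with an upright wooden grip in its middle (112 mm high in all). Origin at the middle of its underside; both long faces (x = -6 and +6 mm) are alike and straight, so either may push. Friction of the cases on the table takes up 2 to 6 N of a push
- stop_bar: light wooden stop bar, 280 mm long (y), 5 to 29 mm above the table. Origin at table height under the middle of its front face; its x points square into the stop, away from the robot: a case is home when its centre is at x = -52 mm. It rests on rubber on a dark fixed rail (40 mm high, back at x = 42), gives 1 mm for each 8 N, at most 6 mm, and springs back
- case_left: clear flat acrylic case of white sand, lid snapped shut, 104 long (its own x, across the row) x 68 wide (y) x 28 high, 0.05 to 0.11 kg, standing loose on the table; origin at the centre of its underside, front and back faces at x -52 and +52. It is the left one of the row of three as the robot sees it. It starts 20 to 50 mm short of the stop bar and a little askew.
- case_middle: clear flat acrylic case of white sand, lid snapped shut, 104 long (its own x, across the row) x 68 wide (y) x 28 high, 0.05 to 0.11 kg, standing loose on the table; origin at the centre of its underside, front and back faces at x -52 and +52. It is the middle one of the row of three as the robot sees it. It starts 20 to 50 mm short of the stop bar and a little askew.
- case_right: clear flat acrylic case of white sand, lid snapped shut, 104 long (its own x, across the row) x 68 wide (y) x 28 high, 0.05 to 0.11 kg, standing loose on the table; origin at the centre of its underside, front and back faces at x -52 and +52. It is the right one of the row of three as the robot sees it. It starts 20 to 50 mm short of the stop bar and a little askew.
- powder_jar: bystander, loose on the table, to be left where it stands: glass jar with a cork, 44 across, 70 high, left of the row; origin at the centre of its underside
- rock_brown: bystander, loose on the table, to be left where it stands: small brown rock, 30x60x24; origin at the centre of its underside
- brass_dish: bystander, loose on the table, to be left where it stands: small shallow brass dish, 60 across, 13 high, near the robot's edge of the table; origin at the centre of its underside
- loupe: bystander, loose on the table, to be left where it stands: magnifying glass with a wooden handle, 52x133x12, on the right; origin at the centre of its underside
Mind the look-alikes: they are no part of the job. Leave any purple look-alike of the case_left alone.

How it is judged:
By the outcome, as a careful person would: the job done as asked, in the order asked, and still so for the second after the job is handed in, with the robot touching nothing.
It also fails if it takes over 66 s, if anything falls off the work surface, if the arm or the gripper's body presses on something with over 40 N, if the wrist force passes 120 N, or if a joint passes its speed limit or range.

## Working session

There is one attempt and no reset: what is moved stays moved. The work goes in short steps, Python scripts to look and compute and a tool call to move; the robot and the scene stay as the last step left them, time stands still between calls to the robot, and variables do not carry over. Pictures are saved under pics/ and viewed, at most 10 in all, crops included, and the job is handed in when it is done.

Besides the shell and the picture viewer there is one more tool, called after "Call:" as name(argument=value, ...), one argument or row to a line, values as JSON. step_arm: Moves the arm, as the interface text tells. Its arguments: {"type":"object","properties":{"moves":{"type":"array","items":{"type":"array","items":{"type":"number"}}},"grip_force":{"type":"number"}},"required":["moves"]}

```bash
ls; mkdir -p pics; cat > h.py <<'E'
import numpy as np, cv2
from bench import r
def grab(n):
    f=r.grab_frame(n); f['R']=cv2.Rodrigues(np.array(f['rvec'],float))[0]; f['t']=np.array(f['tvec'],float).ravel(); return f
def ray(f,uv,z):
    uv=np.atleast_2d(np.array(uv,float)); d=(np.linalg.inv(f['mtx'])@np.c_[uv,np.ones(len(uv))].T).T@f['R']
    c=-f['R'].T@f['t']; return c+d*((z-c[2])/d[:,2])[:,None]
def cloud(f):
    v,u=np.mgrid[:480,:640]; d=f['depth']; p=np.stack([u,v,np.ones_like(u)],-1)@np.linalg.inv(f['mtx']).T*d[...,None]
    return (p-f['t'])@f['R']
def proj(f,P): return cv2.projectPoints(np.atleast_2d(np.array(P,float)),np.array(f['rvec'],float),f['t'],f['mtx'],None)[0][:,0]
def save(n,im): cv2.imwrite('pics/'+n,cv2.cvtColor(im,cv2.COLOR_RGB2BGR))
E
python3 - <<'E'
from h import *
for n in('top','side'):
    f=grab(n); save(n+'0.png',f['image']); np.savez(n+'0.npz',**f); print(n,-f['R'].T@f['t'],f['R'].round(2).tolist(),f['mtx'][0,0])
print(r.get_obs())
E
```

```text
pics
top [0.27632219 0.20830353 1.38250718] [[0.01, -1.0, 0.0], [-0.98, -0.01, -0.19], [0.19, 0.0, -0.98]] 514.2749593778186
side [ 0.32333507 -0.9880065   0.72890417] [[0.98, -0.17, 0.01], [-0.07, -0.47, -0.88], [0.16, 0.87, -0.47]] 471.2703928502565
{'clock': 0.1, 'joints': array([-1.29410718,  0.47771469,  0.02231338,  1.55631288, -0.0114907 ,
        1.10933689, -0.08312062]), 'qvel': array([-2.35387137e-05, -2.51924381e-03,  6.56109074e-04, -3.54676203e-03,
        3.13078677e-05,  5.02846692e-04,  1.46844060e-03]), 'tau': array([ 3.52066607e-03, -5.97758174e+01,  1.61317728e+00, -2.81951970e+01,
        1.28019287e-02,  5.03222531e-03,  2.53476893e-07]), 'tcp_pos': array([0.25316792, 0.62515641, 0.230441  ]), 'orientation': array([-6.00618464e-01, -3.08343785e+00,  2.56282233e-03]), 'contact_force': array([ 0.05923184,  0.16851772, -0.0625391 ]), 'moment': array([ 0.01935315,  0.02539938, -0.00225181]), 'gripper_force': 0.0, 'grip_width': 0.08548690907414937}
```

View pics/top0.png

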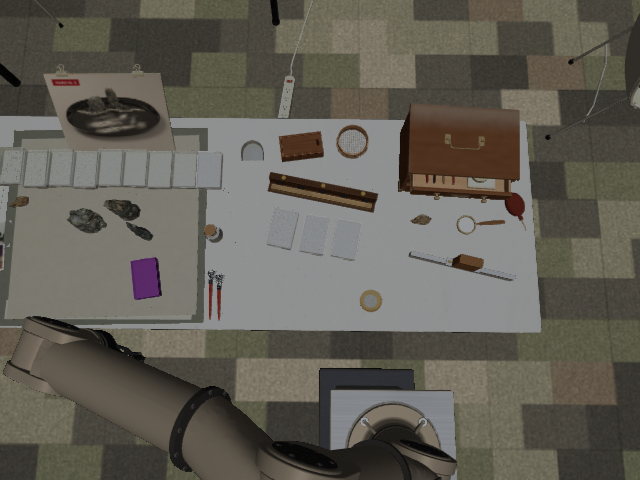

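View pics/side0.png

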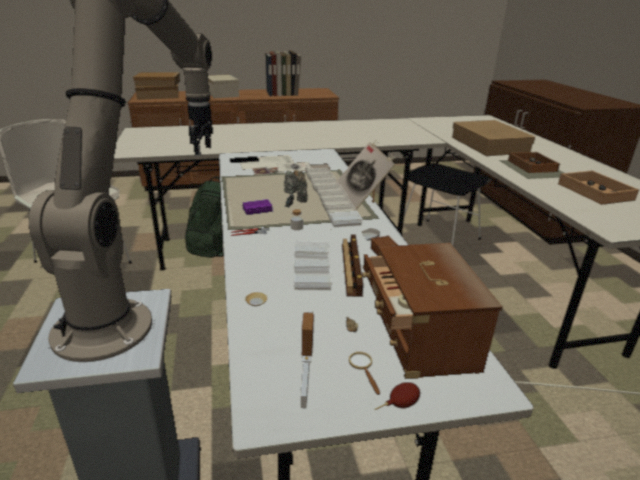

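The top view shows the three cases at (283,229), (314,235) and (345,240), with the stop bar and its dark rail at (322,193). The straightedge lies at (462,264) with its grip near (467,263). Things it could be confused with:
- For the cases: the purple case (145,278) and the white trays in the left row (10–220,168).
- For the stop bar: the brown box (302,146).
- For the straightedge: the loupe handle (490,223) and the tweezers (215,295).

I choose the items named first and check them in one close crop.

```bash
python3 - <<'E'
from h import *
f=dict(np.load('top0.npz')); im=f['image']
c=im[165:290,258:522]; save('crop.png',cv2.resize(c,None,fx=3,fy=3,interpolation=cv2.INTER_CUBIC))
P=cloud(f)
for uv in [(283,229),(314,235),(345,240),(322,193),(325,200),(462,264),(430,258),(322,188)]: print(uv,P[uv[1],uv[0]].round(4),im[uv[1],uv[0]])
E
```

```text
(283, 229) [0.5667 0.2862 0.0312] [134 137 139]
(314, 235) [0.5519 0.2027 0.0265] [136 138 140]
(345, 240) [0.5389 0.1194 0.0271] [134 137 139]
(322, 193) [0.6696 0.1818 0.0253] [44 36 29]
(325, 200) [0.6518 0.1733 0.0183] [64 48 31]
(462, 264) [ 0.466  -0.1703  0.0996] [54 34 20]
(430, 258) [ 0.4903 -0.1045  0.0381] [134 136 141]
(322, 188) [0.6782 0.1822 0.0441] [51 33 21]
```

View pics/crop.png

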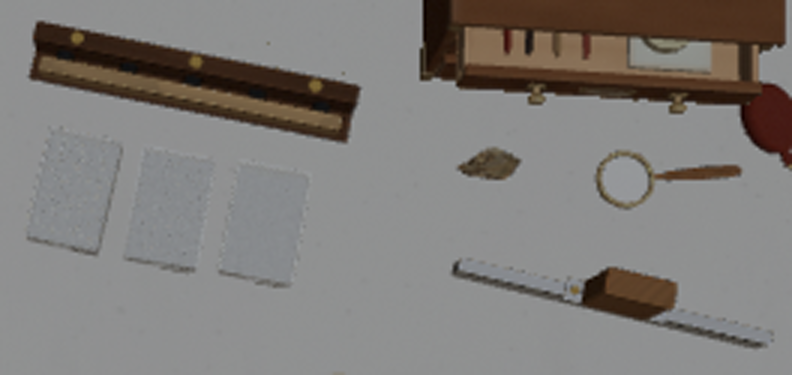

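The crop confirms the three clear sand cases, the light stop bar in front of its dark rail with hinge dots, and the straightedge with its upright wooden grip. Next I measure them.

```bash
cat > meas.py <<'E'
from h import *
def rect(p,zr,xr,yr,P):
    m=(P[...,2]>zr[0])&(P[...,2]<zr[1])&(P[...,0]>xr[0])&(P[...,0]<xr[1])&(P[...,1]>yr[0])&(P[...,1]<yr[1])
    n,l,s,_=cv2.connectedComponentsWithStats(m.astype(np.uint8))
    for i in range(1,n):
        if s[i,4]<80: continue
        q=P[l==i]; (c,wh,a)=cv2.minAreaRect((q[:,:2]*1000).astype(np.float32))
        print(p,'n',s[i,4],'c',np.round(c),'wh',np.round(wh),'ang',round(a,1),'mean',(q.mean(0)*1000).round(1),'bb',s[i,:4])
E
python3 - <<'E'
from meas import *
f=dict(np.load('top0.npz')); P=cloud(f); g=cv2.cvtColor(f['image'],cv2.COLOR_RGB2GRAY).astype(float)
t=P[250:290,380:400,2]; print('table z',t.mean(),t.std())
rect('case',(.015,.04),(.46,.64),(.05,.36),P)
rect('bar',(.015,.06),(.62,.75),(.0,.36),P)
rect('blade',(.02,.06),(.4,.56),(-.33,0),P)
rect('grip',(.095,.13),(.4,.56),(-.33,0),P)
# lower edges dark->white, subpixel
def edge(u0,u1,line,h,lo=None):
    pts=[]
    for u in range(u0,u1):
        v0=int(round(line(u))); col=g[v0-h:v0+h+1,u]; d=np.diff(col); i=d.argmax()
        w=np.clip(d[max(0,i-1):i+2],0,None); pts.append((u,v0-h+.5+(w*np.arange(max(0,i-1),i+2)).sum()/w.sum()))
    return np.array(pts)
def fit(pts,f,z):
    X=ray(f,pts,z); vx,vy,x0,y0=cv2.fitLine(X[:,:2].astype(np.float32),cv2.DIST_HUBER,0,.001,.001).ravel()
    n=np.array([vy,-vx]); n*=np.sign(n[0]); res=(X[:,:2]-[x0,y0])@n
    print('normal yaw deg',np.degrees(np.arctan2(n[1],n[0])).round(2),'pt',x0*1e3,y0*1e3,'ends',X[0,:2]*1e3,X[-1,:2]*1e3,'rms',res.std()*1e3)
    return n,(x0,y0)
e=edge(271,372,lambda u:165+(80+(u-268)*3*.189)/3,4); fit(e,f,.003)
e=edge(413,510,lambda u:165+(272+(u-409)*3*.23)/3,4); fit(e,f,.0)
E
```

```text
table z 0.005159971955553041 0.08455329804734132
case n 965 c [572. 289.] wh [ 68. 108.] ang 77.9 mean [570.7 288.6  27.4] bb [266 207  33  42]
case n 958 c [556. 202.] wh [ 68. 108.] ang 80.3 mean [554.6 202.4  27.5] bb [299 214  31  42]
case n 975 c [543. 117.] wh [ 68. 107.] ang 79.3 mean [542.3 116.9  27.8] bb [331 218  31  42]
bar n 1656 c [675. 182.] wh [300.  45.] ang 78.8 mean [674.8 181.5  32.6] bb [269 172 109  38]
blade n 502 c [ 471. -190.] wh [281.  22.] ang 75.6 mean [ 472.3 -185.9   35.2] bb [410 251 105  30]
grip n 260 c [ 473. -190.] wh [61. 24.] ang 76.7 mean [ 472.  -188.3  110.4] bb [457 254  27  15]
normal yaw deg -11.31 pt 651.1524 185.2386 ends [679.43687488 323.3026914 ] [623.58978     45.76519712] rms 0.2574302999325008
normal yaw deg -13.17 pt 470.1106 -181.12312 ends [496.80258857 -67.15725635] [ 436.42388887 -324.33034843] rms 2.146659896351315
```

```bash
cat >> h.py <<'E'
def rel(pos,yaw,ref=None):
    "tool-frame mm shift and rotvec to reach TCP pos, tool down, tool y at world yaw(deg), from measured or given pose"
    o=r.get_obs(); p,w=ref or (o['tcp_pos'],o['orientation']); R=cv2.Rodrigues(np.array(w,float))[0]
    a=np.radians(yaw); y=np.array([np.cos(a),np.sin(a),0]); z=np.array([0,0,-1.]); T=np.c_[np.cross(y,z),y,z]
    s=R.T@(np.array(pos)-p)*1000; w=cv2.Rodrigues(R.T@T)[0].ravel()
    print('shift',s.round(2),'rot',w.round(4),'yaw now',np.degrees(np.arctan2(R[1,1],R[0,1])).round(2),'z',R[:,2].round(4)); return s,w
E
python3 -c "
from h import *
rel((.52,.2,.23),30); rel((.472,-.19,.2),-13.7)"
```

```text
shift [-406.9  -293.92    0.97] rot [-0.0015  0.0007  0.6624] yaw now 67.95 z [-5.0e-04 -1.6e-03 -1.0e+00]
shift [-508.79 -673.37   31.6 ] rot [-1.3000e-03  1.3000e-03  1.4251e+00] yaw now 67.95 z [-5.0e-04 -1.6e-03 -1.0e+00]
```

Call:
step_arm(
  moves=[
    [-407,-294,0,0,0,0.66,85],
    [-407,-294,0,0,0,0.66,85],
    [-407,-294,0,0,0,0.66,85],
    [-407,-294,0,0,0,0.66,85],
    [-407,-294,0,0,0,0.66,85],
    [-407,-294,0,0,0,0.66,85],
    [-407,-294,0,0,0,0.66,85],
    [-407,-294,0,0,0,0.66,85],
  ],
)

```text
clock: 0.9
tcp_pos: [0.4665, 0.2849, 0.2312]
orientation: [-1.567, -2.723, 0.0]
contact_force: [0.9, 1.5, 0.1]
grip_width: 0.0851
gripper_force: 0.0
```

```bash
python3 -c "
from h import *
rel((.472,-.19,.2),-13.7)"
```

```text
shift [-413.42 -233.74   31.19] rot [-3.000e-04  0.000e+00  7.653e-01] yaw now 30.15 z [-3.e-04 -1.e-04 -1.e+00]
```

Call:
step_arm(
  moves=[
    [-413,-234,31,0,0,0.765,85],
    [-413,-234,31,0,0,0.765,85],
    [-413,-234,31,0,0,0.765,85],
    [-413,-234,31,0,0,0.765,85],
    [-413,-234,31,0,0,0.765,85],
    [-413,-234,31,0,0,0.765,85],
    [-413,-234,31,0,0,0.765,85],
    [-413,-234,31,0,0,0.765,85],
  ],
)

```text
clock: 1.7
tcp_pos: [0.4697, -0.114, 0.2052]
orientation: [-2.47, -1.941, -0.001]
contact_force: [0.8, 0.5, 0.5]
grip_width: 0.0847
gripper_force: 0.0
```

```bash
python3 -c "
from meas import *
rel((.472,-.19,.2),-13.7)
f=grab('side'); P=cloud(f); hsv=cv2.cvtColor(f['image'],cv2.COLOR_RGB2HSV)
save('side1.png',cv2.resize(f['image'][270:430,230:430],None,fx=3,fy=3))
rect('grip',(.09,.118),(.4,.56),(-.33,-.1),P)
rect('blade',(.02,.06),(.4,.56),(-.35,-.2),P)"
```

```text
shift [-73.31  20.18   5.13] rot [ 0.0002 -0.0005  0.0006] yaw now -13.66 z [ 3.e-04  4.e-04 -1.e+00]
grip n 277 c [ 473. -191.] wh [64. 24.] ang 76.8 mean [ 471.3 -201.1  107.5] bb [301 312  13  25]
blade n 385 c [ 454. -273.] wh [116.  22.] ang 76.5 mean [ 456.4 -263.5   36.9] bb [300 347  12  54]
```

View pics/side1.png

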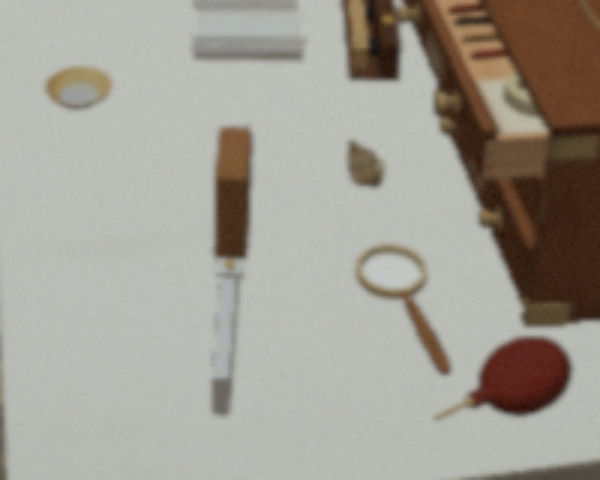

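Side view: the straightedge stands upright, with its grip at (235,155) in the crop and nothing close around it. Both cameras give a centre of (473,-190) mm and a yaw of about -13.4°.

Call:
step_arm(
  moves=[
    [-73,20.5,5,0,0,-0.005,85],
    [-73,20.5,5,0,0,-0.005,85],
    [-73,20.5,5,0,0,-0.005,85],
    [-73,20.5,45,0,0,-0.005,85],
    [-73,20.5,80,0,0,-0.005,85],
    [-73,20.5,110,0,0,-0.005,85],
    [-73,20.5,130,0,0,-0.005,85],
    [-73,20.5,138,0,0,-0.005,85],
  ],
)

```text
clock: 2.55
tcp_pos: [0.4715, -0.1864, 0.0652]
orientation: [-2.462, -1.946, 0.003]
contact_force: [0.9, 0.0, 0.8]
grip_width: 0.0852
gripper_force: 0.0
```

```bash
python3 -c "
from h import *
rel((.4725,-.19,.066),-13.4)"
```

```text
shift [-3.25  1.76 -0.8 ] rot [-0.004  -0.0003  0.0009] yaw now -13.35 z [-0.0038  0.0013 -1.    ]
```

Call:
step_arm(
  moves=[
    [-2.5,1,0,0,0,0,60],
    [-2.5,1,0,0,0,0,40],
    [-2.5,1,0,0,0,0,30],
    [-2.5,1,0,0,0,0,24],
    [-2.5,1,0,0,0,0,20],
    [-2.5,1,0,0,0,0,10],
    [-2.5,1,0,0,0,0,10],
    [-2.5,1,0,0,0,0,10],
  ],
  grip_force=110,
)

```text
clock: 3.35
tcp_pos: [0.4739, -0.1908, 0.0683]
orientation: [2.465, 1.946, 0.002]
contact_force: [-1.6, 0.5, 7.7]
grip_width: 0.0228
gripper_force: 108.3
```

```bash
python3 -c "
from h import *
o=r.get_obs();print(o['tcp_pos'],o['contact_force'],o['moment'],o['grip_width'],o['gripper_force'],o['qvel'].round(3))
rel((.479,.22,.15),-11.3)"
```

```text
[ 0.47391126 -0.19079059  0.06831735] [-1.61775803  0.4802558   7.67368828] [0.17026381 0.30169077 0.03785473] 0.022754596165920158 108.3127212524414 [ 0.003  0.001  0.003  0.    -0.    -0.     0.001]
shift [400.83 -90.15 -81.59] rot [ 0.0017 -0.0006 -0.0368] yaw now -13.41 z [ 1.8e-03  2.0e-04 -1.0e+00]
```

Call:
step_arm(
  moves=[
    [0,0,-3,0,0,0,10],
    [0,0,-8,0,0,0,10],
    [0,0,-20,0,0,0,10],
    [0,0,-40,0,0,0,10],
    [0,0,-60,0,0,0,10],
    [0,0,-70,0,0,0,10],
    [0,0,-70,0,0,0,10],
    [0,0,-70,0,0,0,10],
  ],
)

```text
clock: 4.15
tcp_pos: [0.473, -0.1904, 0.137]
orientation: [-2.465, -1.947, -0.0]
contact_force: [-0.6, 0.4, -2.6]
grip_width: 0.023
gripper_force: 107.8
```

```bash
python3 -c "
from h import *
o=r.get_obs();print(o['tcp_pos'],o['contact_force'],o['moment'],o['grip_width'],o['gripper_force'],o['qvel'].round(3))
rel((.478,.22,.14),-11.3)"
```

```text
[ 0.47300411 -0.1904155   0.13702791] [-0.616523    0.42390468 -2.62034502] [-0.01383965 -0.0401855  -0.0114408 ] 0.02295329798668155 107.79438972473145 [ 0.006  0.015 -0.009  0.008 -0.002 -0.    -0.001]
shift [400.41 -90.19  -2.83] rot [-0.0002 -0.0003 -0.0365] yaw now -13.39 z [-1.e-04  4.e-04 -1.e+00]
```

Call:
step_arm(
  moves=[
    [20,-5,-1,0,0,-0.002,10],
    [55,-13,-1,0,0,-0.005,10],
    [100,-22,-1,0,0,-0.01,10],
    [145,-32,-1,0,0,-0.014,10],
    [190,-42,-1,0,0,-0.018,10],
    [235,-52,-1,0,0,-0.022,10],
    [280,-63,-1,0,0,-0.026,10],
    [320,-72,-1,0,0,-0.03,10],
  ],
)

```text
clock: 4.95
tcp_pos: [0.4762, 0.1396, 0.1373]
orientation: [-2.434, -1.985, 0.003]
contact_force: [1.0, -0.5, -1.5]
grip_width: 0.0232
gripper_force: 107.9
```

Call:
step_arm(
  moves=[
    [35,-8,0,0,0,-0.003,10],
    [60,-14,0,0,0,-0.006,10],
    [75,-17,0,0,0,-0.0065,10],
    [80,-18,0,0,0,-0.0065,10],
    [80,-18,0,0,0,-0.0065,10],
    [80,-18,0,0,0,-0.0065,10],
    [80,-18,0,0,0,-0.0065,10],
  ],
)

```text
clock: 5.65
tcp_pos: [0.4761, 0.2175, 0.1382]
orientation: [2.432, 1.988, -0.001]
contact_force: [-0.2, 1.1, -2.3]
grip_width: 0.023
gripper_force: 107.9
```

```bash
python3 - <<'E'
from meas import *
o=r.get_obs();print(o['tcp_pos'],o['contact_force'],o['moment'],o['qvel'].round(3))
rel((.478,.22,.14),-11.3)
for n in('top','side'):
    f=grab(n); P=cloud(f); save(n+'2.png',f['image']); np.savez(n+'2.npz',**f)
    rect(n+'blade',(.06,.115),(.42,.54),(.05,.4),P); rect(n+'case',(.015,.04),(.49,.64),(.05,.36),P)
E
```

```text
[0.47611824 0.21745569 0.13821629] [-0.15203282  1.05657289 -2.34202113] [ 0.0093485  -0.08170107  0.02322004] [-0.002 -0.001 -0.005 -0.004 -0.    -0.001 -0.002]
shift [ 2.87  1.34 -1.79] rot [-0.0001  0.0005 -0.0029] yaw now -11.46 z [-2.e-04 -5.e-04 -1.e+00]
topblade n 236 c [493. 306.] wh [97. 14.] ang 76.9 mean [492.7 308.7  98.9] bb [254 245  38  15]
topcase n 81 c [638.  79.] wh [61. 12.] ang 80.5 mean [635.   73.7  26.2] bb [348 203  23   7]
topcase n 416 c [572. 312.] wh [115.  50.] ang 7.0 mean [560.7 307.6  27.3] bb [266 207  20  41]
topcase n 695 c [544. 116.] wh [ 67. 103.] ang 79.9 mean [550.9 108.3  27.9] bb [336 218  26  41]
sideblade n 198 c [464. 147.] wh [143.  20.] ang 80.9 mean [459.6 130.7  97.6] bb [278 238   9  34]
sidecase n 1547 c [557. 204.] wh [254. 107.] ang 80.7 mean [554.5 185.3  25.6] bb [293 241  39  46]
```

View pics/side2.png

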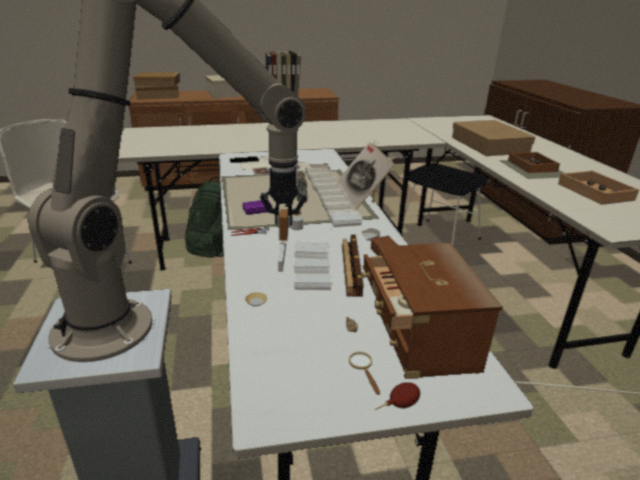

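Side view: the straightedge hangs upright in the gripper at (284,240), in front of the three cases and clear of the dish. I lower it to about 2 mm above the table.

Call:
step_arm(
  moves=[
    [0,0,15,0,0,-0.003,10],
    [0,0,35,0,0,-0.003,10],
    [0,0,50,0,0,-0.003,10],
    [0,0,60,0,0,-0.003,10],
    [0,0,65,0,0,-0.003,10],
    [0,0,67.5,0,0,-0.003,10],
    [0,0,67.5,0,0,-0.003,10],
    [0,0,67.5,0,0,-0.003,10],
  ],
)

```text
clock: 6.55
tcp_pos: [0.4764, 0.2194, 0.0712]
orientation: [2.427, 1.995, 0.001]
contact_force: [0.1, -0.0, -3.0]
grip_width: 0.0226
gripper_force: 108.0
```

```bash
cat >> h.py <<'E'
def st():
    o=r.get_obs(); p=o['tcp_pos']*1e3; n=np.array([np.cos(np.radians(-11.3)),np.sin(np.radians(-11.3))]); R=cv2.Rodrigues(o['orientation'])[0]; F=o['contact_force']
    print('t',round(o['clock'],2),'tcp',p.round(2),'n',(p[:2]@n).round(2),'t',(p[:2]@[-n[1],n[0]]).round(2),'F',F.round(2),'Fn',(F[:2]@n).round(2),'Mom',o['moment'].round(3),'yaw',np.degrees(np.arctan2(R[1,1],R[0,1])).round(2),'tz',R[:,2].round(4))
E
python3 -c "
from h import *
st();st()
f=grab('top');np.savez('top3.npz',**f); st()
g=cv2.resize(f['image'][195:285,240:400],None,fx=4,fy=4,interpolation=cv2.INTER_CUBIC);save('top3.png',g)"
```

```text
t 6.55 tcp [476.35 219.4   71.25] n 424.13 t 308.48 F [ 0.14 -0.03 -3.01] Fn 0.14 Mom [ 0.012  0.024 -0.032] yaw -11.15 tz [ 8.e-04  6.e-04 -1.e+00]
t 6.55 tcp [476.35 219.4   71.25] n 424.13 t 308.48 F [ 0.14 -0.03 -3.01] Fn 0.14 Mom [ 0.012  0.024 -0.032] yaw -11.15 tz [ 8.e-04  6.e-04 -1.e+00]
t 6.6 tcp [476.37 219.45  71.3 ] n 424.13 t 308.54 F [-0.57  0.53 -2.94] Fn -0.67 Mom [-0.005  0.013 -0.019] yaw -11.15 tz [ 9.e-04  7.e-04 -1.e+00]
```

View pics/top3.png

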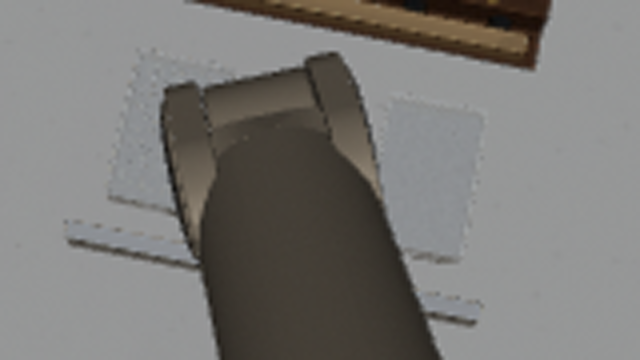

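The crop shows the blade's ends at (66,232) and (480,312). They reach past the row on both sides, and the blade is nearly parallel to the bar's edge at (190,0)–(535,70). I check the angle numerically.

```bash
python3 - <<'E'
from h import *
f=dict(np.load('top3.npz')); g=cv2.cvtColor(f['image'],cv2.COLOR_RGB2GRAY).astype(float)
def edge(us,line,h):
    out=[]
    for u in us:
        v0=int(round(line(u))); d=np.diff(g[v0-h:v0+h+1,u]); i=int(np.clip(d.argmax(),1,len(d)-2)); w=np.clip(d[i-1:i+2],0,None)
        out.append((u,v0-h+.5+(w*np.arange(i-1,i+2)).sum()/w.sum()))
    return np.array(out)
def fit(p,z):
    X=ray(f,p,z)[:,:2]; k=np.polyfit(X[:,1],X[:,0],1); k2=np.polyfit(X[:,1],X[:,0],1,w=(abs(X[:,0]-np.polyval(k,X[:,1]))<.0015)+1e-9)
    n=np.array([1,-k2[0]])/np.hypot(1,k2[0]); print('yaw',-np.degrees(np.arctan(k2[0])).round(2),'n-off mm',(n[0]*k2[1]*1e3).round(1),'rms',1e3*np.median(abs(X[:,0]-np.polyval(k2,X[:,1]))))
bl=lambda u:195+(241+(u-256.5)*4*.2015)/4
fit(edge(list(range(259,287))+list(range(349,358)),bl,3),.003)
for s in [(272,300),(272,370),(320,370)]: fit(edge(range(*s),lambda u:165+(80+(u-268)*3*.189)/3,4),.003)
E
```

```text
yaw -11.1 n-off mm 419.5 rms 0.23079749049037535
yaw -11.28 n-off mm 602.3 rms 0.11919136673493869
yaw -11.26 n-off mm 602.5 rms 0.1788355844061229
yaw -11.37 n-off mm 602.0 rms 0.1839740742355378
```

Call:
step_arm(
  moves=[
    [0,3,0,0,0,0.0025,10],
    [0,7,0,0,0,0.0025,10],
    [0,11,0,0,0,0.0025,10],
    [0,14,0,0,0,0.0025,10],
    [0,16,0,0,0,0.0025,10],
    [0,18,0,0,0,0.0025,10],
    [0,20,0,0,0,0.0025,10],
    [0,22,0,0,0,0.0025,10],
  ],
)

```text
clock: 7.4
tcp_pos: [0.4976, 0.2149, 0.0707]
orientation: [-2.429, -1.992, 0.0]
contact_force: [-0.2, -0.2, -3.9]
grip_width: 0.0229
gripper_force: 108.0
```

```bash
python3 -c "
from h import *
st()"
```

```text
t 7.4 tcp [497.6  214.94  70.69] n 445.83 t 308.28 F [-0.19 -0.25 -3.95] Fn -0.14 Mom [ 0.002  0.021 -0.002] yaw -11.29 tz [-2.e-04 -0.e+00 -1.e+00]
```

Call:
step_arm(
  moves=[
    [0,1.5,0,0,0,0,10],
    [0,3,0,0,0,0,10],
    [0,4.5,0,0,0,0,10],
    [0,6,0,0,0,0,10],
    [0,7.5,0,0,0,0,10],
    [0,9,0,0,0,0,10],
    [0,10.5,0,0,0,0,10],
    [0,12,0,0,0,0,10],
  ],
)

```text
clock: 8.2
tcp_pos: [0.5094, 0.2125, 0.0707]
orientation: [-2.429, -1.992, 0.0]
contact_force: [-1.3, 0.8, -3.9]
grip_width: 0.0226
gripper_force: 107.9
```

```bash
python3 -c "
from h import *
st()"
```

```text
t 8.2 tcp [509.37 212.54  70.66] n 457.85 t 308.23 F [-1.3   0.77 -3.88] Fn -1.43 Mom [ 0.086  0.261 -0.033] yaw -11.29 tz [-1.e-04 -1.e-04 -1.e+00]
```

Call:
step_arm(
  moves=[
    [0,2,0,0,0,0,10],
    [0,4,0,0,0,0,10],
    [0,6,0,0,0,0,10],
    [0,8,0,0,0,0,10],
    [0,10,0,0,0,0,10],
    [0,12,0,0,0,0,10],
    [0,14,0,0,0,0,10],
    [0,16,0,0,0,0,10],
  ],
)

```text
clock: 9.0
tcp_pos: [0.5252, 0.2095, 0.0707]
orientation: [-2.429, -1.992, 0.0]
contact_force: [-0.6, -0.7, -3.6]
grip_width: 0.0226
gripper_force: 107.8
```

```bash
python3 -c "
from h import *
st()"
```

```text
t 9.0 tcp [525.15 209.47  70.71] n 473.93 t 308.31 F [-0.6  -0.72 -3.59] Fn -0.45 Mom [ 0.054  0.283 -0.05 ] yaw -11.29 tz [-0.  0. -1.]
```

Call:
step_arm(
  moves=[
    [0,2,0,0,0,0,10],
    [0,3.5,0,0,0,0,10],
    [0,5,0,0,0,0,10],
    [0,6.5,0,0,0,0,10],
    [0,8,0,0,0,0,10],
    [0,9,0,0,0,0,10],
    [0,10,0,0,0,0,10],
  ],
)

```text
clock: 9.7
tcp_pos: [0.5348, 0.2076, 0.0707]
orientation: [-2.429, -1.992, 0.0]
contact_force: [-1.4, 0.3, -2.7]
grip_width: 0.023
gripper_force: 108.0
```

```bash
python3 -c "
from h import *
st()"
```

```text
t 9.7 tcp [534.82 207.59  70.74] n 483.78 t 308.36 F [-1.35  0.3  -2.74] Fn -1.38 Mom [ 0.072  0.43  -0.01 ] yaw -11.29 tz [-2.e-04  1.e-04 -1.e+00]
```

```bash
cat >> h.py <<'E'
def avg(k=6):
    Fs=[];Ms=[];n=np.array([np.cos(np.radians(-11.3)),np.sin(np.radians(-11.3))]);e=np.array([-n[1],n[0]])
    for i in range(k):
        r.grab_frame('top'); o=r.get_obs(); Fs.append(o['contact_force'][:2]@n); Ms.append([o['moment'][:2]@e,o['moment'][2]])
    print('Fn',np.mean(Fs).round(2),'+-',(np.std(Fs)/k**.5).round(2),'Mt,Mz',np.mean(Ms,0).round(3),np.std(Ms,0).round(3)); st()
E
python3 -c "
from h import *
avg()"
```

```text
Fn -0.65 +- 0.21 Mt,Mz [0.164 0.011] [0.05  0.044]
t 10.0 tcp [535.04 207.51  70.81] n 484.01 t 308.33 F [ 0.08  0.33 -2.87] Fn 0.01 Mom [ 0.022  0.114 -0.055] yaw -11.29 tz [ 5.e-04  0.e+00 -1.e+00]
```

Call:
step_arm(
  moves=[
    [0,0.6,0,0,0,0,10],
    [0,1.2,0,0,0,0,10],
    [0,1.8,0,0,0,0,10],
    [0,2.4,0,0,0,0,10],
    [0,3,0,0,0,0,10],
    [0,3.6,0,0,0,0,10],
    [0,4,0,0,0,0,10],
  ],
)

```text
clock: 10.7
tcp_pos: [0.5389, 0.2067, 0.0707]
orientation: [2.429, 1.992, 0.0]
contact_force: [-1.1, 0.5, -3.8]
grip_width: 0.0228
gripper_force: 107.9
```

```bash
python3 -c "
from h import *
st();avg()"
```

```text
t 10.7 tcp [538.86 206.7   70.71] n 487.91 t 308.28 F [-1.07  0.54 -3.77] Fn -1.15 Mom [0.047 0.299 0.049] yaw -11.29 tz [ 2.e-04 -0.e+00 -1.e+00]
Fn -0.3 +- 0.33 Mt,Mz [0.168 0.001] [0.033 0.038]
t 11.0 tcp [538.92 206.7   70.8 ] n 487.97 t 308.29 F [-0.6   0.53 -2.41] Fn -0.69 Mom [-0.003  0.12  -0.032] yaw -11.29 tz [ 4.e-04  0.e+00 -1.e+00]
```

Call:
step_arm(
  moves=[
    [0,0.4,0,0,0,0,10],
    [0,0.8,0,0,0,0,10],
    [0,1.2,0,0,0,0,10],
    [0,1.6,0,0,0,0,10],
    [0,2,0,0,0,0,10],
  ],
)

```text
clock: 11.5
tcp_pos: [0.5407, 0.2064, 0.0707]
orientation: [-2.429, -1.992, -0.0]
contact_force: [-1.0, 1.1, -2.9]
grip_width: 0.0227
gripper_force: 107.9
```

```bash
python3 -c "
from h import *
st();avg(4)"
```

```text
t 11.5 tcp [540.7  206.41  70.7 ] n 489.77 t 308.36 F [-0.99  1.07 -2.94] Fn -1.18 Mom [0.036 0.399 0.013] yaw -11.28 tz [-0.  0. -1.]
Fn -0.69 +- 0.16 Mt,Mz [0.239 0.024] [0.051 0.037]
t 11.7 tcp [540.88 206.35  70.74] n 489.96 t 308.33 F [-0.37  0.29 -3.54] Fn -0.42 Mom [0.013 0.179 0.086] yaw -11.29 tz [ 4.e-04  0.e+00 -1.e+00]
```

Call:
step_arm(
  moves=[
    [0,0.3,0,0,0,0,10],
    [0,0.6,0,0,0,0,10],
    [0,0.9,0,0,0,0,10],
  ],
)

```text
clock: 12.0
tcp_pos: [0.5415, 0.2062, 0.0707]
orientation: [-2.429, -1.992, 0.0]
contact_force: [-1.7, 1.2, -3.2]
grip_width: 0.0228
gripper_force: 107.9
```

```bash
python3 -c "
from h import *
st();avg(4)"
```

```text
t 12.0 tcp [541.51 206.19  70.7 ] n 490.61 t 308.3 F [-1.69  1.24 -3.15] Fn -1.9 Mom [0.165 0.409 0.039] yaw -11.29 tz [-2.e-04 -0.e+00 -1.e+00]
Fn -1.07 +- 0.08 Mt,Mz [0.236 0.031] [0.033 0.038]
t 12.2 tcp [541.7  206.16  70.72] n 490.8 t 308.3 F [-1.16  0.21 -3.48] Fn -1.17 Mom [0.054 0.232 0.012] yaw -11.29 tz [ 2.e-04 -0.e+00 -1.e+00]
```

Call:
step_arm(
  moves=[
    [0,0.3,0,0,0,0,10],
    [0,0.6,0,0,0,0,10],
    [0,0.9,0,0,0,0,10],
  ],
)

```text
clock: 12.5
tcp_pos: [0.5424, 0.206, 0.0707]
orientation: [-2.429, -1.992, 0.0]
contact_force: [-0.8, -0.4, -1.9]
grip_width: 0.0231
gripper_force: 107.9
```

```bash
python3 -c "
from h import *
st();avg(4)"
```

```text
t 12.5 tcp [542.41 206.03  70.72] n 491.52 t 308.32 F [-0.79 -0.44 -1.89] Fn -0.69 Mom [ 0.051  0.324 -0.021] yaw -11.28 tz [-1.e-04  0.e+00 -1.e+00]
Fn -1.1 +- 0.19 Mt,Mz [ 0.242 -0.018] [0.03  0.026]
t 12.7 tcp [542.55 206.01  70.71] n 491.66 t 308.32 F [-0.41  0.93 -3.38] Fn -0.59 Mom [ 0.056  0.192 -0.052] yaw -11.29 tz [ 2.e-04 -0.e+00 -1.e+00]
```

Call:
step_arm(
  moves=[
    [0,0.2,0,0,0,0,10],
    [0,0.4,0,0,0,0,10],
    [0,0.6,0,0,0,0,10],
  ],
)

```text
clock: 13.0
tcp_pos: [0.543, 0.2059, 0.0707]
orientation: [-2.429, -1.992, 0.0]
contact_force: [-1.2, -0.0, -2.6]
grip_width: 0.0233
gripper_force: 108.0
```

```bash
python3 -c "
from h import *
st();avg(4)"
```

```text
t 13.0 tcp [542.99 205.92  70.74] n 492.11 t 308.32 F [-1.19 -0.02 -2.57] Fn -1.16 Mom [ 0.13   0.415 -0.022] yaw -11.29 tz [-1.e-04  1.e-04 -1.e+00]
Fn -1.07 +- 0.15 Mt,Mz [ 0.28  -0.027] [0.011 0.029]
t 13.2 tcp [543.07 205.93  70.72] n 492.19 t 308.35 F [-0.9  -0.66 -3.56] Fn -0.75 Mom [ 0.034  0.274 -0.053] yaw -11.28 tz [ 1.e-04 -0.e+00 -1.e+00]
```

Call:
step_arm(
  moves=[
    [0,0.3,0,0,0,0,10],
    [0,0.6,0,0,0,0,10],
    [0,0.9,0,0,0,0,10],
    [0,1.1,0,0,0,0,10],
  ],
)

```text
clock: 13.6
tcp_pos: [0.5442, 0.2057, 0.0707]
orientation: [2.429, 1.992, 0.0]
contact_force: [-1.6, -0.2, -3.2]
grip_width: 0.0226
gripper_force: 107.9
```

```bash
python3 -c "
from h import *
st();avg(4)
f=grab('top');np.savez('top4.npz',**f)
save('top4.png',cv2.resize(f['image'][175:265,250:390],None,fx=5,fy=5,interpolation=cv2.INTER_CUBIC))"
```

```text
t 13.6 tcp [544.17 205.67  70.71] n 493.32 t 308.31 F [-1.6  -0.21 -3.17] Fn -1.52 Mom [0.081 0.336 0.008] yaw -11.29 tz [ 1.e-04  0.e+00 -1.e+00]
Fn -0.66 +- 0.26 Mt,Mz [ 0.243 -0.   ] [0.009 0.021]
t 13.8 tcp [544.28 205.65  70.73] n 493.43 t 308.31 F [-0.99  0.75 -3.35] Fn -1.12 Mom [ 0.055  0.226 -0.03 ] yaw -11.29 tz [ 3.e-04  0.e+00 -1.e+00]
```

View pics/top4.png

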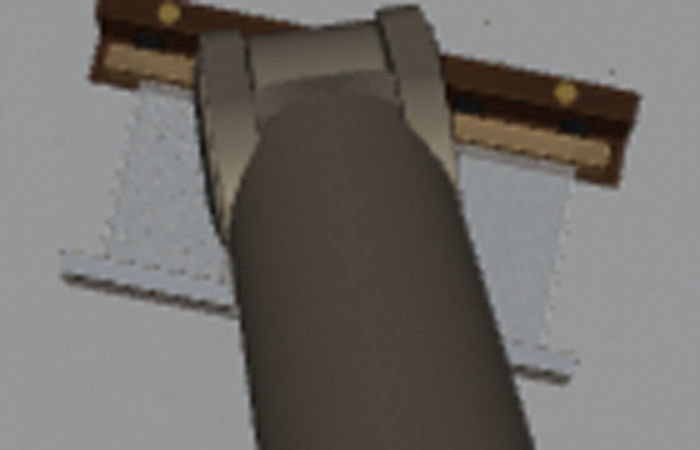

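The cases' back edges now meet the light bar's front edge at about (140,82) and (520,160) in the crop, and the blade touches both visible cases. They look nearly home, so I estimate the gap.

```bash
python3 - <<'E'
from h import *
f=dict(np.load('top0.npz')); g=cv2.cvtColor(f['image'],cv2.COLOR_RGB2GRAY).astype(float)
n=np.array([np.cos(np.radians(-11.3)),np.sin(np.radians(-11.3))])
for u in (290,320,350):
    v0=int(165+(80+(u-268)*3*.189)/3); print(u,v0,g[v0-8:v0+4,u].astype(int),[(ray(f,(u,v),.029)[0,:2]@n*1e3).round(1) for v in (v0-4,v0-3,v0-2)])
f=dict(np.load('top4.npz'))
g=cv2.cvtColor(f['image'],cv2.COLOR_RGB2GRAY).astype(float)
for u in (282,286,350,358):
    v0=int(165+(80+(u-268)*3*.189)/3); print(u,v0,g[v0-8:v0+6,u].astype(int))
    b=int(195-0+0)
E
```

```text
290 195 [ 78  96  98  97  93  46  52  43  51 141 144 144] [np.float64(607.6), np.float64(604.8), np.float64(602.1)]
320 201 [ 76 103 102  98  93  50  51  42  50 141 145 144] [np.float64(607.8), np.float64(605.0), np.float64(602.3)]
350 207 [ 81 105 101  99  98  68  52  46  50 142 145 145] [np.float64(608.0), np.float64(605.2), np.float64(602.5)]
282 194 [100 102 102  97  78  79 117 108 142 151 144 140 143 136]
286 195 [100 102 102  98  67  68 113 115 142 146 133 142 143 142]
350 207 [ 84 110 105 104 102  73  92 113 117 144 144 144 144 142]
358 208 [ 47 110 108 105 105 114  76 123 112 132 143 144 143 143]
```

Call:
step_arm(
  moves=[
    [0,0.2,0,0,0,0,10],
    [0,0.4,0,0,0,0,10],
    [0,0.6,0,0,0,0,10],
    [0,0.8,0,0,0,0,10],
  ],
)

```text
clock: 14.25
tcp_pos: [0.5448, 0.2056, 0.0707]
orientation: [-2.429, -1.992, 0.0]
contact_force: [-2.3, 0.8, -2.3]
grip_width: 0.0227
gripper_force: 108.0
```

```bash
python3 -c "
from h import *
st();avg(4)"
```

```text
t 14.25 tcp [544.82 205.56  70.71] n 493.98 t 308.33 F [-2.28  0.81 -2.31] Fn -2.4 Mom [ 0.055  0.345 -0.047] yaw -11.28 tz [-2.e-04  0.e+00 -1.e+00]
Fn -0.78 +- 0.17 Mt,Mz [0.264 0.004] [0.046 0.017]
t 14.45 tcp [544.97 205.54  70.72] n 494.13 t 308.34 F [-0.67 -0.75 -3.47] Fn -0.51 Mom [ 0.077  0.209 -0.004] yaw -11.29 tz [ 2.e-04  0.e+00 -1.e+00]
```

Call:
step_arm(
  moves=[
    [0,0.2,0,0,0,0,10],
    [0,0.4,0,0,0,0,10],
    [0,0.6,0,0,0,0,10],
  ],
)

```text
clock: 14.75
tcp_pos: [0.5455, 0.2054, 0.0707]
orientation: [-2.429, -1.992, 0.0]
contact_force: [-1.3, -0.3, -3.0]
grip_width: 0.0229
gripper_force: 107.9
```

```bash
python3 -c "
from h import *
st();avg(4)"
```

```text
t 14.75 tcp [545.47 205.45  70.72] n 494.64 t 308.35 F [-1.35 -0.34 -3.01] Fn -1.26 Mom [ 0.083  0.355 -0.034] yaw -11.28 tz [-0.  0. -1.]
Fn -0.93 +- 0.31 Mt,Mz [0.241 0.021] [0.023 0.034]
t 14.95 tcp [545.6  205.37  70.72] n 494.78 t 308.3 F [-1.64  0.54 -3.4 ] Fn -1.72 Mom [0.075 0.241 0.041] yaw -11.29 tz [ 2.e-04  0.e+00 -1.e+00]
```

Call:
step_arm(
  moves=[
    [0,0.25,0,0,0,0,10],
    [0,0.5,0,0,0,0,10],
    [0,0.75,0,0,0,0,10],
  ],
)

```text
clock: 15.25
tcp_pos: [0.5461, 0.2053, 0.0707]
orientation: [-2.429, -1.992, 0.0]
contact_force: [-1.4, 0.2, -2.4]
grip_width: 0.0229
gripper_force: 108.1
```

```bash
python3 -c "
from h import *
st();avg(4)"
```

```text
t 15.25 tcp [546.14 205.29  70.73] n 495.33 t 308.32 F [-1.36  0.19 -2.36] Fn -1.37 Mom [ 0.042  0.495 -0.005] yaw -11.29 tz [-2.e-04  1.e-04 -1.e+00]
Fn -1.64 +- 0.24 Mt,Mz [ 0.472 -0.02 ] [0.041 0.016]
t 15.45 tcp [546.13 205.3   70.72] n 495.31 t 308.33 F [-2.13 -0.22 -2.93] Fn -2.04 Mom [ 0.109  0.518 -0.01 ] yaw -11.29 tz [-2.e-04  0.e+00 -1.e+00]
```

Call:
step_arm(
  moves=[
    [0,0.25,0,0,0,0,10],
    [0,0.5,0,0,0,0,10],
  ],
)

```text
clock: 15.65
tcp_pos: [0.5463, 0.2053, 0.0707]
orientation: [-2.429, -1.992, 0.001]
contact_force: [-3.7, 1.3, -1.3]
grip_width: 0.023
gripper_force: 108.1
```

```bash
python3 -c "
from h import *
st();avg(4)"
```

```text
t 15.65 tcp [546.34 205.34  70.71] n 495.51 t 308.41 F [-3.69  1.3  -1.34] Fn -3.87 Mom [ 0.23   0.872 -0.07 ] yaw -11.29 tz [-8.e-04  2.e-04 -1.e+00]
Fn -3.64 +- 0.21 Mt,Mz [ 0.93  -0.109] [0.019 0.045]
t 15.85 tcp [546.37 205.34  70.69] n 495.55 t 308.42 F [-4.21  0.69 -0.43] Fn -4.27 Mom [ 0.238  0.919 -0.117] yaw -11.28 tz [-7.e-04  2.e-04 -1.e+00]
```

Call:
step_arm(
  moves=[
    [0,0.15,0,0,0,0.001,10],
    [0,0.3,0,0,0,0.002,10],
    [0,0.4,0,0,0,0.002,10],
  ],
)

```text
clock: 16.15
tcp_pos: [0.5466, 0.2052, 0.0706]
orientation: [-2.43, -1.99, 0.001]
contact_force: [-5.0, 2.2, -0.8]
grip_width: 0.0228
gripper_force: 108.2
```

```bash
python3 -c "
from h import *
st();avg(4)"
```

```text
t 16.15 tcp [546.61 205.25  70.6 ] n 495.79 t 308.37 F [-5.    2.22 -0.78] Fn -5.34 Mom [0.355 1.285 0.063] yaw -11.38 tz [-0.001  0.    -1.   ]
Fn -4.96 +- 0.19 Mt,Mz [1.385 0.049] [0.015 0.026]
t 16.35 tcp [546.62 205.25  70.61] n 495.81 t 308.38 F [-4.56  1.79 -0.43] Fn -4.83 Mom [0.391 1.321 0.064] yaw -11.38 tz [-9.e-04  1.e-04 -1.e+00]
```

Call:
step_arm(
  moves=[
    [0,0.2,0,0,0,0,10],
    [0,0.4,0,0,0,0,10],
  ],
)

```text
clock: 16.55
tcp_pos: [0.5468, 0.2052, 0.0706]
orientation: [-2.43, -1.99, 0.002]
contact_force: [-6.6, 1.7, 0.6]
grip_width: 0.023
gripper_force: 108.3
```

```bash
python3 -c "
from h import *
st();avg(4)"
```

```text
t 16.55 tcp [546.76 205.22  70.61] n 495.95 t 308.38 F [-6.56  1.7   0.57] Fn -6.77 Mom [0.423 1.614 0.032] yaw -11.38 tz [-1.5e-03  1.0e-04 -1.0e+00]
Fn -5.68 +- 0.26 Mt,Mz [1.582 0.031] [0.035 0.022]
t 16.75 tcp [546.75 205.23  70.58] n 495.93 t 308.38 F [-5.43  1.36  0.79] Fn -5.59 Mom [0.469 1.551 0.066] yaw -11.38 tz [-1.5e-03  1.0e-04 -1.0e+00]
```

Call:
step_arm(
  moves=[
    [0,0.2,0,0,0,0,10],
    [0,0.4,0,0,0,0,10],
    [0,0.6,0,0,0,0,10],
  ],
)

```text
clock: 17.05
tcp_pos: [0.5469, 0.2052, 0.0705]
orientation: [-2.429, -1.989, 0.003]
contact_force: [-7.4, 0.6, 1.2]
grip_width: 0.0225
gripper_force: 108.4
```

```bash
python3 -c "
from h import *
st();avg(4)"
```

```text
t 17.05 tcp [546.9  205.15  70.51] n 496.1 t 308.34 F [-7.43  0.61  1.24] Fn -7.41 Mom [0.489 1.846 0.033] yaw -11.38 tz [-2.5e-03  1.0e-04 -1.0e+00]
Fn -6.65 +- 0.24 Mt,Mz [1.835 0.016] [0.016 0.015]
t 17.25 tcp [546.89 205.2   70.52] n 496.08 t 308.38 F [-6.75  1.28  0.9 ] Fn -6.87 Mom [0.486 1.783 0.029] yaw -11.38 tz [-2.4e-03  2.0e-04 -1.0e+00]
```

Call:
step_arm(
  moves=[
    [0,0.2,0,0,0,0,10],
    [0,0.4,0,0,0,0,10],
  ],
)

```text
clock: 17.45
tcp_pos: [0.547, 0.2052, 0.0705]
orientation: [-2.429, -1.989, 0.004]
contact_force: [-7.2, 1.8, 1.6]
grip_width: 0.0229
gripper_force: 108.4
```

```bash
python3 -c "
from h import *
st();avg(4)"
```

```text
t 17.45 tcp [546.98 205.18  70.45] n 496.17 t 308.38 F [-7.2   1.76  1.58] Fn -7.4 Mom [0.446 2.018 0.076] yaw -11.37 tz [-3.e-03  1.e-04 -1.e+00]
Fn -7.22 +- 0.17 Mt,Mz [ 2.02  -0.023] [0.018 0.031]
t 17.65 tcp [546.99 205.18  70.46] n 496.18 t 308.38 F [-6.47  2.47  0.96] Fn -6.83 Mom [ 0.511  1.947 -0.026] yaw -11.37 tz [-3.e-03  2.e-04 -1.e+00]
```

Call:
step_arm(
  moves=[
    [0,0.3,0,0,0,0,10],
    [0,0.6,0,0,0,0,10],
    [0,0.9,0,0,0,0,10],
    [0,1.2,0,0,0,0,10],
    [0,1.4,0,0,0,0,10],
  ],
)

```text
clock: 18.15
tcp_pos: [0.5474, 0.2051, 0.0703]
orientation: [-2.428, -1.989, 0.006]
contact_force: [-10.0, 2.0, 2.9]
grip_width: 0.0229
gripper_force: 108.7
```

```bash
python3 -c "
from h import *
st();avg(5)"
```

```text
t 18.15 tcp [547.36 205.14  70.25] n 496.56 t 308.41 F [-10.     1.97   2.91] Fn -10.19 Mom [0.651 2.621 0.039] yaw -11.36 tz [-5.1e-03  3.0e-04 -1.0e+00]
Fn -9.59 +- 0.15 Mt,Mz [ 2.633 -0.041] [0.023 0.017]
t 18.4 tcp [547.35 205.12  70.24] n 496.55 t 308.39 F [-8.9   2.74  2.71] Fn -9.26 Mom [ 0.595  2.559 -0.041] yaw -11.36 tz [-5.e-03  2.e-04 -1.e+00]
```

Call:
step_arm(
  moves=[
    [0,0.3,0,0,0,0,10],
    [0,0.3,0,0,0,0,10],
    [0,0.3,0,0,0,0,10],
    [0,0.3,0,0,0,0,10],
    [0,0.3,0,0,0,0,10],
    [0,0.3,0,0,0,0,10],
    [0,0.3,0,0,0,0,10],
    [0,0.3,0,0,0,0,10],
  ],
)

```text
clock: 19.2
tcp_pos: [0.5474, 0.2051, 0.0702]
orientation: [-2.427, -1.988, 0.006]
contact_force: [-10.1, 1.0, 3.0]
grip_width: 0.023
gripper_force: 108.7
```

```bash
python3 -c "
from h import *
st();avg(8)"
```

```text
t 19.2 tcp [547.43 205.11  70.23] n 496.62 t 308.4 F [-10.07   1.04   2.99] Fn -10.07 Mom [ 0.593  2.744 -0.027] yaw -11.35 tz [-5.5e-03  3.0e-04 -1.0e+00]
Fn -10.22 +- 0.15 Mt,Mz [ 2.759 -0.02 ] [0.045 0.025]
t 19.6 tcp [547.42 205.07  70.2 ] n 496.63 t 308.36 F [-10.37   2.84   2.89] Fn -10.72 Mom [ 0.622  2.665 -0.004] yaw -11.36 tz [-5.5e-03  2.0e-04 -1.0e+00]
```

Call:
step_arm(
  moves=[
    [0,-0.5,0,0,0,0,10],
    [0,-1,0,0,0,0,10],
    [0,-1.5,0,0,0,0,10],
    [0,-2,0,0,0,0,10],
    [0,-2.5,0,0,0,0,10],
    [0,-3,0,0,0,0,10],
    [0,-3.5,0,0,0,0,10],
    [0,-4,0,0,0,0,10],
  ],
)

```text
clock: 20.4
tcp_pos: [0.5466, 0.2052, 0.0708]
orientation: [2.431, 1.989, 0.001]
contact_force: [-3.0, 1.7, -4.1]
grip_width: 0.0229
gripper_force: 108.1
```

```bash
python3 -c "
from h import *
st()"
```

```text
t 20.4 tcp [546.57 205.21  70.75] n 495.77 t 308.33 F [-3.04  1.74 -4.09] Fn -3.32 Mom [0.265 0.729 0.06 ] yaw -11.4 tz [ 8.e-04 -1.e-04 -1.e+00]
```

Call:
step_arm(
  moves=[
    [0,-1,0,0,0,0,10],
    [0,-3,0,0,0,0,10],
    [0,-8,0,0,0,0,10],
    [0,-18,0,0,0,0,10],
    [0,-30,0,0,0,0,10],
    [0,-42,0,0,0,0,10],
    [0,-50,0,0,0,0,10],
    [0,-50,0,0,0,0,10],
  ],
)

```text
clock: 21.2
tcp_pos: [0.4954, 0.2158, 0.0706]
orientation: [-2.429, -1.991, 0.001]
contact_force: [0.8, -0.3, -2.7]
grip_width: 0.0228
gripper_force: 108.3
```

```bash
python3 - <<'E'
from meas import *
st(); f=grab('top'); np.savez('top5.npz',**f); st()
save('top5.png',cv2.resize(f['image'][175:285,240:400],None,fx=5,fy=5,interpolation=cv2.INTER_CUBIC))
f=grab('side'); np.savez('side5.npz',**f)
E
```

```text
t 21.2 tcp [495.43 215.76  70.63] n 443.55 t 308.66 F [ 0.79 -0.34 -2.67] Fn 0.84 Mom [ 0.084 -0.041  0.003] yaw -11.31 tz [-1.4e-03  2.0e-04 -1.0e+00]
t 21.25 tcp [496.56 215.59  70.82] n 444.69 t 308.71 F [ 0.38  0.07 -3.46] Fn 0.36 Mom [-0.048 -0.053  0.004] yaw -11.34 tz [-1.e-04  3.e-04 -1.e+00]
```

View pics/top5.png

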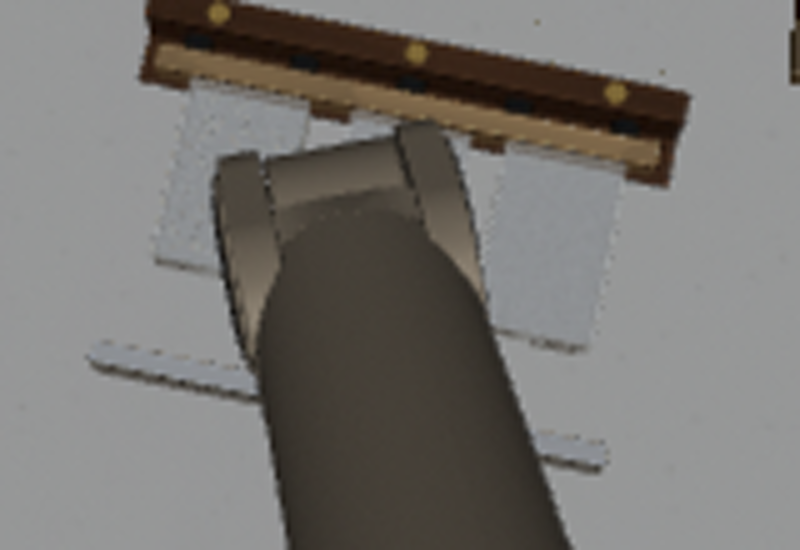

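All three cases sit flush against the bar in one straight row (back edges at (250,90), (355,118), (560,158)). The blade is about 50 mm clear of them. Now I set the straightedge down.

Call:
step_arm(
  moves=[
    [0,-4,0,0,0,0,10],
    [0,-8,0,0,0,0,10],
    [0,-8,0.7,0,0,0,10],
    [0,-8,1.2,0,0,0,10],
    [0,-8,1.6,0,0,0,10],
    [0,-8,2,0,0,0,10],
    [0,-8,2,0,0,0,10],
  ],
)

```text
clock: 22.0
tcp_pos: [0.4895, 0.2166, 0.0687]
orientation: [2.431, 1.99, -0.0]
contact_force: [0.5, 0.0, -2.7]
grip_width: 0.0231
gripper_force: 108.4
```

```bash
python3 -c "
from h import *
avg(4)"
```

```text
Fn -0.63 +- 0.37 Mt,Mz [-0.026 -0.004] [0.044 0.024]
t 22.2 tcp [489.42 216.71  68.75] n 437.47 t 308.41 F [ 0.41  0.51 -2.7 ] Fn 0.3 Mom [ 0.007 -0.034  0.037] yaw -11.41 tz [ 0.  0. -1.]
```

Call:
step_arm(
  moves=[
    [0,0,0.4,0,0,0,10],
    [0,0,0.8,0,0,0,10],
    [0,0,1.2,0,0,0,10],
    [0,0,1.2,0,0,0,10],
  ],
)

```text
clock: 22.6
tcp_pos: [0.4895, 0.2167, 0.0683]
orientation: [-2.431, -1.989, -0.0]
contact_force: [-1.8, -0.7, 7.7]
grip_width: 0.0228
gripper_force: 109.8
```

```bash
python3 -c "
from h import *
avg(4)"
```

```text
Fn -2.35 +- 0.05 Mt,Mz [0.682 0.043] [0.039 0.017]
t 22.8 tcp [489.51 216.76  68.35] n 437.55 t 308.48 F [-2.52 -1.53  7.32] Fn -2.17 Mom [-0.182  0.77   0.044] yaw -11.42 tz [-0.e+00  7.e-04 -1.e+00]
```

Call:
step_arm(
  moves=[
    [0,0,-0.4,0,0,0,10],
    [0,0,-0.8,0,0,0,10],
    [0,0,-0.8,0,0,0,23],
    [0,0,-0.8,0,0,0,25],
    [0,0,-0.8,0,0,0,28],
    [0,0,-0.8,0,0,0,34],
    [0,0,-0.8,0,0,0,45],
    [0,0,-0.8,0,0,0,60],
  ],
  grip_force=20,
)

```text
clock: 23.6
tcp_pos: [0.4894, 0.2168, 0.0683]
orientation: [-2.431, -1.99, -0.0]
contact_force: [0.4, -0.1, -0.4]
grip_width: 0.0579
gripper_force: 0.0
```

Call:
step_arm(
  moves=[
    [0,0,0,0,0,0,80],
    [0,0,0,0,0,0,85],
    [0,0,0,0,0,0,85],
    [0,0,-8,0,0,0,85],
    [0,0,-25,0,0,0,85],
    [0,0,-55,0,0,0,85],
    [0,0,-95,0,0,0,85],
    [0,0,-140,0,0,0,85],
  ],
)

```text
clock: 24.4
tcp_pos: [0.4887, 0.2161, 0.2096]
orientation: [2.431, 1.989, -0.003]
contact_force: [0.5, 0.9, 0.9]
grip_width: 0.0851
gripper_force: 0.0
```

Call:
step_arm(
  moves=[
    [0,-20,-30,0,0,0,85],
    [-40,-20,-50,0,0,0,85],
    [-85,-20,-50,0,0,0,85],
    [-130,-20,-50,0,0,0,85],
    [-175,-20,-50,0,0,0,85],
    [-220,-20,-50,0,0,0,85],
    [-265,-20,-50,0,0,0,85],
    [-300,-20,-50,0,0,0,85],
  ],
)

```text
clock: 25.2
tcp_pos: [0.4094, -0.0761, 0.2587]
orientation: [-2.433, -1.987, -0.002]
contact_force: [0.1, -0.0, 0.0]
grip_width: 0.0849
gripper_force: 0.0
```

```bash
python3 - <<'E'
from meas import *
st(); f=grab('top'); P=cloud(f)
save('top6.png',cv2.resize(f['image'][165:310,195:415],None,fx=3,fy=3,interpolation=cv2.INTER_CUBIC))
rect('case',(.015,.04),(.47,.66),(.05,.36),P); rect('grip',(.095,.125),(.42,.54),(.05,.4),P)
E
```

```text
t 25.2 tcp [409.35 -76.11 258.72] n 416.33 t 5.58 F [ 0.07 -0.04  0.  ] Fn 0.08 Mom [-0.021 -0.058 -0.019] yaw -11.53 tz [ 6.0e-04  1.3e-03 -1.0e+00]
case n 854 c [617. 281.] wh [69. 99.] ang 79.0 mean [613.4 280.1  27.4] bb [270 196  32  36]
case n 2232 c [606. 140.] wh [167. 136.] ang 78.5 mean [600.5 143.2  27.8] bb [303 196  68  49]
case n 214 c [505. 301.] wh [106.  19.] ang 80.6 mean [505.4 300.9  32.5] bb [258 245  39  14]
case n 132 c [479. 142.] wh [93. 19.] ang 85.9 mean [477.  153.2  33.6] bb [319 257  36   9]
grip n 236 c [489. 216.] wh [59. 25.] ang 79.1 mean [488.1 216.3 110.8] bb [297 247  24  14]
```

View pics/top6.png

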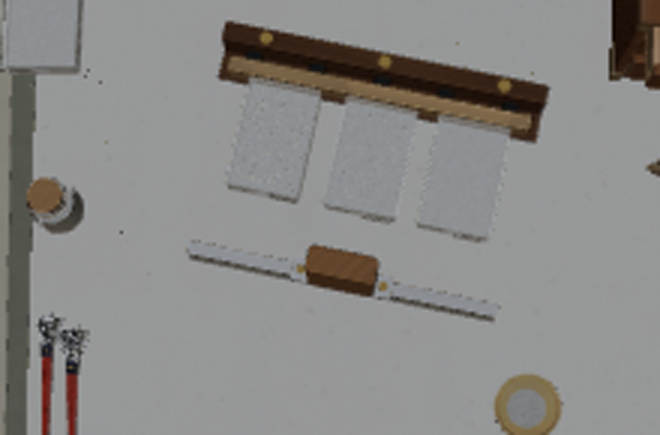

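The three cases are flush along the bar (backs at (285,82), (380,103), (475,125)). The straightedge stands upright and clear at (340,270), and the dish and jar are where they were.

```bash
python3 -c "
from bench import r
print(r.hand_in())"
```

```text
the job is handed in; nothing more can be done
None
```

The job is handed in: the three cases stand in one straight row flush against the stop bar, pressed home at a measured 10 N or so for just over a second (highest reading 10.7 N), with the straightedge standing upright about 50 mm clear of them.

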